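Push the bearing carrier through the check gate into the sprung stop station

ROBOT

A 6-joint arm with a two-finger parallel gripper is mounted at the origin on the work surface. World frame = base frame: x ahead of the robot, y to its left, z up, the work surface at z = 0. Lengths are in mm, angles in degrees, forces in N, time in s.
With the tool pointing down it reaches from about 300 to 850 mm from the base axis. Payload 4.2 kg.
Tool frame: the origin (TCP) lies at the very end of the fingers, on their centre line; the grasp point (between the pads) lies 19 mm behind it (hold_point_z is the z of the grasp point in the tool frame, in mm); z points along the fingers, y is the direction in which the jaws open and shut (so a half turn about z gives the same grasp; the last joint's range is limited). The gripper opens to 91 mm and grips with 3 to 60 N. Pads are 32 mm wide; open, the fingers measure 118 mm over their backs; the gripper's body (76 mm by 178 mm) begins 60 mm behind the grasp point.
Start: joints at [-76.261, 18.312, 89.639, -0, 72.044, -1.146], TCP at [147.713, -555.72, 213.976] pointing down, gripper open.
Joint ranges: [-177.97, 177.97], [-48.28, 115.42], [12.27, 149.76], [-77.06, 257.06], [2.81, 150.46], [-146.56, 146.56]. Speed limits (degrees/s): [147.25, 147.25, 180, 180, 180, 180].

INTERFACE

Orientations are given as [roll, pitch, yaw] about the fixed x, y, z axes, in that order (R = Rz(yaw) Ry(pitch) Rx(roll)).
In Python, from workcell import state, grab_frame, job_done, hold_point_z gives the robot as it stands. The module is installed in compiled form; this text tells all that it offers.
- The arm moves only by the shell command python3 -m creep 'ROWS' [FORCE]. ROWS is JSON, a list of rows, each a list of 7 numbers: the closure, from 0 (fully open) to 1 (shut), then the shift along the tool's x, y, z in mm, then the turn, a rotation vector about the tool's x, y, z in degrees. A call has 1 to 5 rows; each row shifts and turns the commanded pose from where the row before left it, along the tool's axes as they then stand; what a row does not reach is not made up. A row lasts 1/8 s, in which the tool goes at most 62.5 mm and 10.7 degrees, less where a joint would pass 70% of its speed; a pose out of reach is approached as far as the arm can. A call is refused whole if a number of a shift passes 62.5 or a number of a turn 10.7, either way. A call with a gripper value outside its range is refused whole. The fingers move at their own pace and stop on an object; FORCE is the grip in N (left out, the last holds). Time passes only in rows, so rows that do not move let the fingers close. It gives the time, the measured TCP pose, the force and the opening at its end, in the units of the state.
- state(): the state, without advancing time (a new reading comes with each control period).
- grab_frame(name): name is "scene" or "top" or "wrist"; returns a dict with "frame" (480x640x3 uint8, red, green, blue), "fx", "fy", "cx", "cy" (pixels), "view" (4x4, takes a point from world to camera coordinates). Camera axes: x right, y down, z forward; pixel columns grow to the right and rows downward; lengths in mm; the calibration is good to about 2 mm. The wrist camera is an equidistant fisheye: a pixel r from the principal point sees the ray r / f radians off the axis. A picture is of the moment at which its call begins. There is no depth.
- job_done(): hands the job in, once; it reports no verdict.
The state is a dict: "time_s": time; "qpos": joint angles; "qvel": joint speeds; "effort": joint torques, N m; "ee_pos": TCP position; "ee_rot": TCP orientation; "force": force on the tool from outside, world axes, zero at the start; "torque": the same for the moment, N m; "gripper_width": finger opening in mm.
Only numpy, scipy, OpenCV 4.12 (cv2) and the standard library are available. Lean on these libraries where they do the work, as an engineer would, in place of code of your own. Each camera call takes 0.05 s, during which the arm holds its last target.

TASK

Push the carrier with the bearing housing along the roller track, through the swing gate and on against the sprung buffer until both gate leaves have swung shut behind it, without ramming the buffer. Then ease it back gently, so that it comes to rest against the shut gate with no bump or tug on the leaves, and let go of it. Keep the carrier down on its rollers and leave the other things on the bench alone.

Things in the scene. Friction and masses are not known exactly. Their poses are not given: they have to be found in the camera images.
- track: Bench-top roller track 560 x 107 mm: two aluminium side profiles with free steel rollers between. Origin on the bench under the centre line; x runs along it in the direction of travel (downstream), y to the left of travel, z up; ends at x = -300 and +260 mm. Rollers' top at z = 50 mm; the profiles rise to 58 mm and guide the carrier with 1.5 mm play each side.
- gate_place (a point): Point of the track (x = 0, on the centre line, 73 mm above the bench) near which the gate stands. The stop station, a grey frame on the track (gate at its upstream, buffer at its downstream end), is clamped by hand and not measured: the gate's two pivots lie anywhere within 25 mm up- or downstream of this point. Leaf tops are 83 mm, pivot heads 88 mm, buffer and its bar 100 mm above the bench.
- gate_left (a joint): Left leaf of the swing gate, a steel flap 48 mm long. 0 rad = shut (pointing downstream and inward, 42 deg to the lane, 33 mm between the two tips); grows as it swings downstream; about 0.6 while the carrier's side passes. A weak damped spring shuts it in 0.3 s once the carrier's rear is 47 mm past the pivots. Shut, the leaves hold the rear at 37 mm past the pivots and do not yield upstream.
- gate_right (a joint): Right leaf, the mirror image of the left one: 0 rad = shut, grows as it opens downstream.
- buffer (a joint): Sprung buffer: a round black pad, 26 mm diameter, facing upstream, 142 mm past the pivots, centre 73 mm above the bench. 0 m = out, grows as it is pressed; solid at 0.019. 3 N start it, then 0.35 N per mm: 8.3 N at 15 mm, where the leaves just fall shut behind the carrier; 9.6 N at full stroke; 4.8 N at 5 mm, where the carrier rests against the shut gate.
- push_plate (a point): Centre of the carrier's upright steel push plate: 10 mm thick along the lane, 60 mm wide, 50 mm high, centre 111 mm and top 136 mm above the bench. x points downstream, z up. It can be pushed from behind or gripped across its thickness: 33 mm are free in front of it, 15 mm of deck lie behind it. Whatever stays above the deck (86 mm above the bench) clears the gate leaves.
- carrier_mid (a point): Middle of the carrier's block (68 mm above the bench), 35 mm downstream of the push plate's centre; axes as there. Grey plastic, 110 mm long (55 mm each way from here), 80 mm wide, 36 mm high, nose tapered to 40 mm. A round grey bearing housing, 46 mm diameter, is bolted on the deck 26 mm downstream of here, top 116 mm above the bench. The carrier weighs 0.5 to 1 kg and rolls with under 1 N.
- bottle_mid (a point): Middle of a green bottle, 64 mm diameter, 180 mm high, standing on the bench beside the track; leave it alone.
- carton_mid (a point): Middle of a cardboard carton 70 x 90 x 50 mm on the bench beside the track; leave it alone.
- spare_housing_mid (a point): Middle of a spare bearing housing, 46 mm diameter, 30 mm high, on the bench beside the track; leave it alone.

How it is judged (in metres and radians):
On the way, in this order (a step that is already met when the one before it is completed fails the run):
1. the carrier's nose has pushed both gate leaves open (value of joint each of gate_left, gate_right above 0.35 rad and x of push_plate in the frame of track above -0.12 m), for 0.1 s.
2. the carrier presses the buffer in and both leaves have swung shut behind it (value of joint each of gate_left, gate_right below 0.08 rad and value of joint buffer above 0.003 m and x of push_plate in the frame of track above 0.025 m), for 0.2 s.
At the end, for the whole second after the job is handed in: Both gate leaves are shut (under 0.08 rad), the carrier stands level on the rollers between gate and buffer, resting against at least one leaf, with the buffer 2 to 8 mm pressed in, at rest (under 10 mm/s) and released (value of joint each of gate_left, gate_right below 0.08 rad and value of joint buffer between 0.002 and 0.008 m and (contact force between carrier and gate_left above 0.3 N or contact force between carrier and gate_right above 0.3 N) and x of push_plate in the frame of track above 0.025 m and z of push_plate in the frame of track below 0.116 m and angle between push_plate's own z axis and vertical below 0.06 rad and linear speed of carrier below 0.01 m/s); the robot touches nothing.
It fails at once if the carrier rams the buffer (over 22 N) (contact force between carrier and buffer above 22 N).
It fails at once if the carrier bumps or tugs a gate leaf with more than 15 N (contact force between carrier and gate_left above 15 N or contact force between carrier and gate_right above 15 N).
It fails at once if the carrier is lifted off its rollers (by over 10 mm) or tipped (over 0.2 rad) (z of push_plate in the frame of track above 0.121 m or angle between push_plate's own z axis and vertical above 0.2 rad).
It fails at once if the bottle, the carton or the spare housing is moved by more than 20 mm (distance of any of bottle_mid, carton_mid, spare_housing_mid from where it was at the start of the episode above 0.02 m).
It also fails if it takes over 54 s, if anything falls off the work surface, if the arm or the gripper's body presses on something with over 40 N, if the wrist force passes 120 N, or if a joint passes its speed limit or range.

## Working session

There is one attempt and no reset: what is moved stays moved. The work goes in short steps, Python scripts to look and compute and a shell command to move; the robot and the scene stay as the last step left them, time stands still between calls to the robot, and variables do not carry over. Pictures are saved under pics/ and viewed, and the job is handed in when it is done.

```bash
mkdir -p pics; ls
python3 - <<'E'
from workcell import state, grab_frame, hold_point_z
import cv2
print(state()); print(hold_point_z if not callable(hold_point_z) else hold_point_z())
for n in ("scene","top"):
    f=grab_frame(n); cv2.imwrite(f"pics/{n}0.png",f["frame"][:,:,::-1]); print(n,f["fx"],f["fy"],f["cx"],f["cy"],f["view"])
E
```

```text
pics
{'time_s': 0.0, 'qpos': array([-7.62624313e+01,  1.83530629e+01,  8.97058911e+01, -5.21923825e-04,
        7.20429247e+01, -1.14673686e+00]), 'qvel': array([ 0.04309678,  0.03274617, -0.03350227,  0.04387136, -0.06283804,
       -0.05012037]), 'effort': array([ 5.06013093e-04, -4.12464666e+01, -2.31971669e+01,  7.27018621e-02,
        4.57381003e-02, -1.47518658e-04]), 'ee_pos': array([ 147.57155797, -555.2285579 ,  213.10950843]), 'ee_rot': array([-1.79898132e+02, -1.54278386e-03,  1.48844655e+01]), 'force': array([ 0.29544246, -0.08497846,  1.0386596 ]), 'torque': array([ 0.08550604, -0.01317522,  0.03109007]), 'gripper_width': 91.07908471550785}
-18.8
scene 471.1819358009078 471.1819358009078 326.405532047471 236.1723805487006 [[-1.23043559e-01  9.92372294e-01 -7.58366967e-03  1.14784481e+01]
 [ 6.83711404e-01  7.92291326e-02 -7.25438805e-01 -3.51832391e+02]
 [-7.19304524e-01 -9.44456137e-02 -6.88244889e-01  1.25988672e+03]
 [ 0.00000000e+00  0.00000000e+00  0.00000000e+00  1.00000000e+00]]
top 551.0067618229431 551.0067618229431 317.5098396908927 225.9942995735085 [[-1.45978848e-02 -9.99736165e-01  1.77342192e-02  8.24016768e+01]
 [-9.97842067e-01  1.34301199e-02 -6.42716221e-02  6.16410524e+02]
 [ 6.40164923e-02 -1.86341796e-02 -9.97774852e-01  1.01327730e+03]
 [ 0.00000000e+00  0.00000000e+00  0.00000000e+00  1.00000000e+00]]
```

View pics/scene0.png

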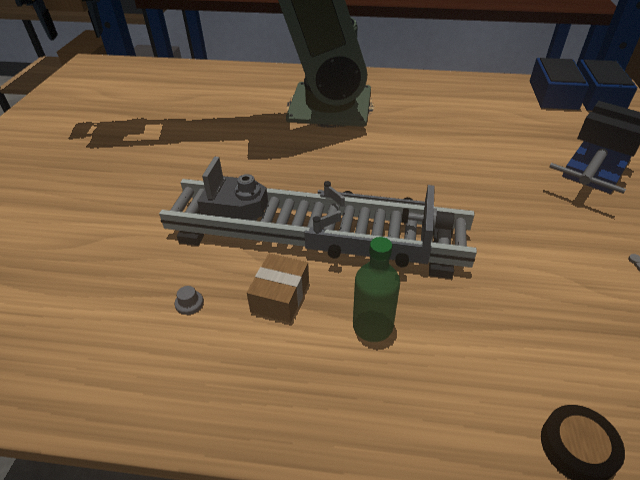

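View pics/top0.png

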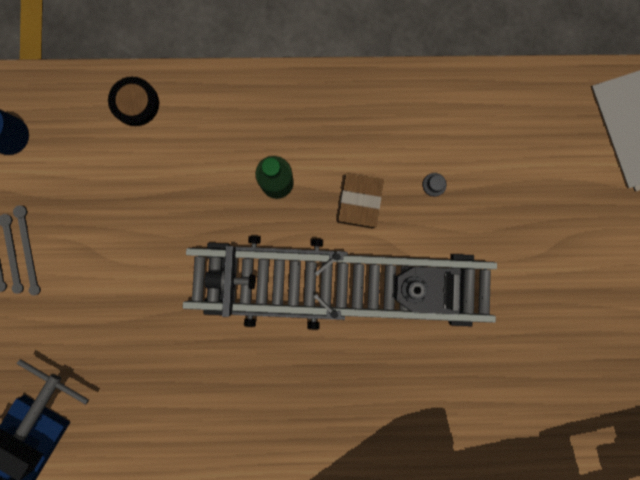

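```bash
cat > h.py <<'E'
import numpy as np
from workcell import grab_frame
def ray(f,u,v,z):
    V=np.array(f["view"]);R=V[:3,:3];t=V[:3,3];c=-R.T@t
    d=R.T@np.array([(u-f["cx"])/f["fx"],(v-f["cy"])/f["fy"],1])
    return c+d*(z-c[2])/d[2]
def proj(f,p):
    V=np.array(f["view"]);q=V[:3,:3]@np.array(p)+V[:3,3]
    return f["cx"]+f["fx"]*q[0]/q[2],f["cy"]+f["fy"]*q[1]/q[2]
E
python3 - <<'E'
import cv2
a=cv2.imread("pics/top0.png")
c=a[225:345,370:510]; cv2.imwrite("pics/t_car.png",cv2.convertScaleAbs(cv2.resize(c,None,fx=5,fy=5,interpolation=cv2.INTER_CUBIC),alpha=1.8))
c=a[230:335,175:355]; cv2.imwrite("pics/t_gate.png",cv2.convertScaleAbs(cv2.resize(c,None,fx=4,fy=4,interpolation=cv2.INTER_CUBIC),alpha=1.8))
E
```

```text
(no output)
```

View pics/t_car.png

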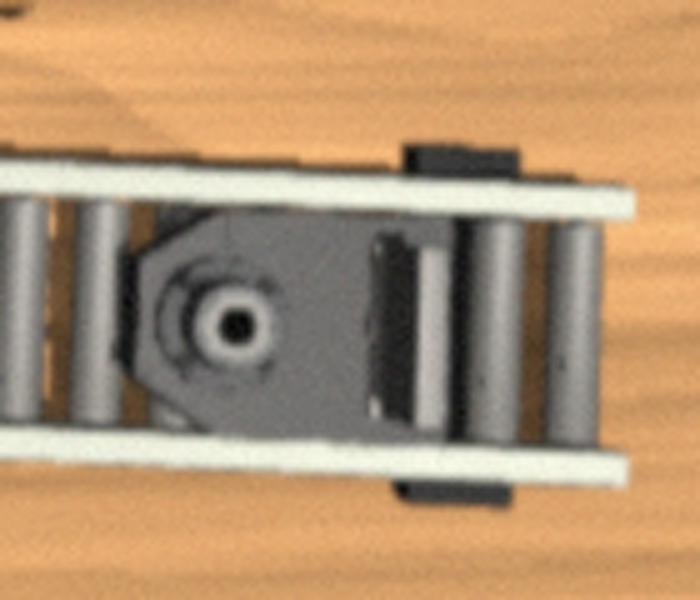

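View pics/t_gate.png

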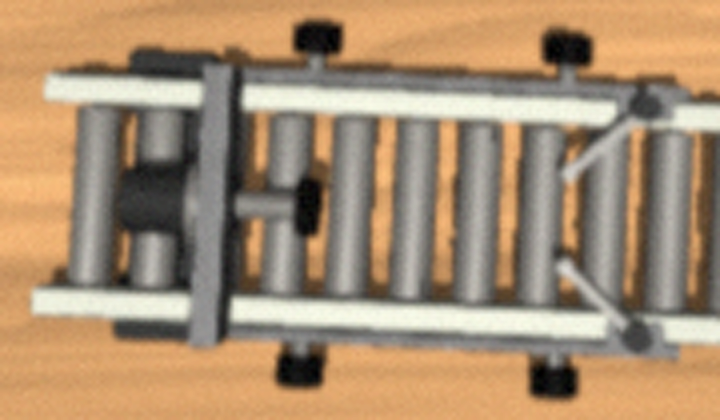

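```bash
python3 - <<'E'
from h import *
f=grab_frame("top"); s=grab_frame("scene")
import numpy as np
np.set_printoptions(precision=1,suppress=True)
a=[ray(f,*p,58) for p in [(496.8,265.2),(495.6,319),(186.5,251.75),(183.5,305)]]
up=(a[0]+a[1])/2;dn=(a[2]+a[3])/2
L=np.linalg.norm(dn-up);d=(dn-up)/L;yaw=np.degrees(np.arctan2(d[1],d[0]))
o=up+d*300*L/560;o[2]=0;l=np.array([-d[1],d[0],0])
print("L",L,"W",np.linalg.norm(a[0]-a[1]),"dir",d,"yaw",yaw,"origin",o)
for n,p,z in [("plate",(456.6,292.6),136),("pl_b",(460,292.6),136),("pivL",(336.25,256.25),88),("pivR",(334.25,314.25),88),("pad",(249.2,281.7),84),("hous",(417.4,290),116),("bot",(272,166),178),("cart",(361,198),50)]:
    q=ray(f,*p,z);r=q-o;print(n,q,"track",r@d,r@l, "scene px",proj(s,q))
E
python3 - <<'E'
import cv2
a=cv2.imread("pics/scene0.png")[140:280,150:490]
cv2.imwrite("pics/s_crop.png",cv2.convertScaleAbs(cv2.resize(a,None,fx=2.3,fy=2.3,interpolation=cv2.INTER_CUBIC),alpha=1.8))
E
```

```text
L 558.6041500165342 W 96.34863355842961 dir [0.1 1.  0. ] yaw 86.6092436088872 origin [509.4  53.4   0. ]
plate [ 496.4 -152.7  136. ] track -206.53252674702557 0.7176379918776792 scene px (np.float64(210.72559858040012), np.float64(165.7014661283004))
pl_b [ 496.3 -158.4  136. ] track -212.18262129770469 0.4712195261685061 scene px (np.float64(207.60768996097815), np.float64(165.46196469812256))
pivL [559.8  43.1  88. ] track -7.251974081358627 -50.964904096195895 scene px (np.float64(317.33147179963805), np.float64(218.62811440357765))
pivR [459.6  48.3  88. ] track -8.039500684644887 49.37303575661195 scene px (np.float64(327.59174578400746), np.float64(182.94751834066506))
pad [517.8 195.3  84. ] track 142.1340532679102 -0.04085083670848827 scene px (np.float64(408.2553050405519), np.float64(211.0375506912448))
hous [500.6 -91.7 116. ] track -145.35446223030652 0.13360537297011177 scene px (np.float64(245.6559429123575), np.float64(178.75844972478384))
bot [704.1 147.8 178. ] track 105.7996257680566 -188.79070945643008 scene px (np.float64(380.0213479555186), np.float64(245.43929896162555))
cart [665.7  -5.8  50. ] track -49.88016481213515 -159.5467343185302 scene px (np.float64(278.09956305436936), np.float64(278.1444708936568))
```

View pics/s_crop.png

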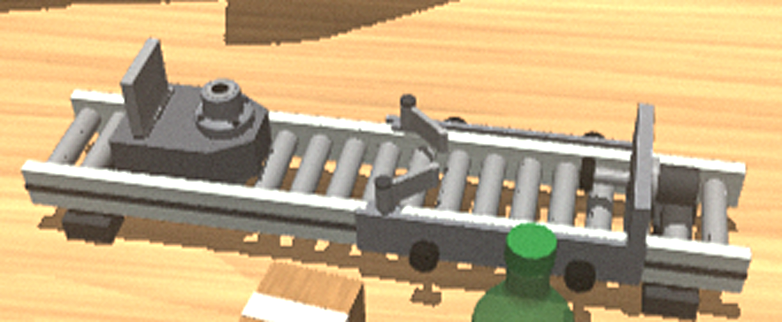

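```bash
python3 -m creep '[[0.6,0,0,0,0,0,9.15],[0.6,0,0,0,0,0,9.15],[0.6,32,-42,0,0,0,0],[0.6,32,-42,0,0,0,0],[0.6,32,-42,0,0,0,0]]'; python3 -m creep '[[0.6,32,-42,0,0,0,0],[0.6,32,-42,0,0,0,0],[0.6,32,-42,0,0,0,0],[0.6,32,-42,0,0,0,0],[0.6,32,-42,0,0,0,0]]'
```

```text
time_s: 0.82
ee_pos: [251.8, -434.4, 213.8]
ee_rot: [-180.0, -0.0, -3.5]
force: [0.5, -0.3, -0.1]
gripper_width: 44.0
time_s: 1.45
ee_pos: [424.2, -234.1, 214.0]
ee_rot: [180.0, -0.0, -3.4]
force: [0.0, -0.5, 0.2]
gripper_width: 36.7
```

```bash
python3 -m creep '[[0.6,34.1,-43.5,0,0,0,0],[0.6,34.1,-43.5,0,0,0,0],[0.6,0,0,30,0,0,0],[0.6,0,0,30,0,0,0],[0.6,0,0,0,0,0,0]]'
python3 - <<'E'
from h import *
import cv2
for n in ("wrist","scene"):
    f=grab_frame(n); a=f["frame"][:,:,::-1]; cv2.imwrite(f"pics/{n}1.png",cv2.convertScaleAbs(a,alpha=1.6))
    if n=="wrist": print(f["fx"],f["cx"],f["cy"],f["view"])
E
```

```text
time_s: 2.08
ee_pos: [494.9, -152.0, 151.9]
ee_rot: [-179.9, 0.3, -3.4]
force: [0.5, -0.2, -0.2]
gripper_width: 36.6
371.64829954431775 319.5318617573999 238.3257782274798 [[-5.97823595e-02 -9.98209192e-01 -2.11643693e-03 -1.19492361e+02]
 [-9.55394244e-01  5.66036214e-02  2.89858361e-01  4.65160897e+02]
 [-2.89219482e-01  1.93504484e-02 -9.57067214e-01  4.78164238e+02]
 [ 0.00000000e+00  0.00000000e+00  0.00000000e+00  1.00000000e+00]]
```

View pics/wrist1.png

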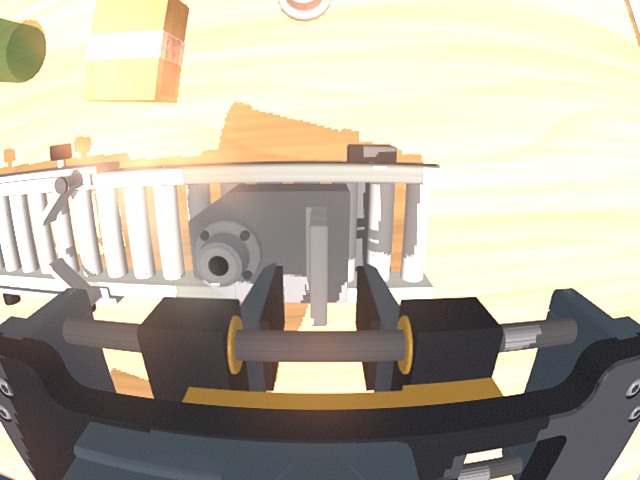

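View pics/scene1.png

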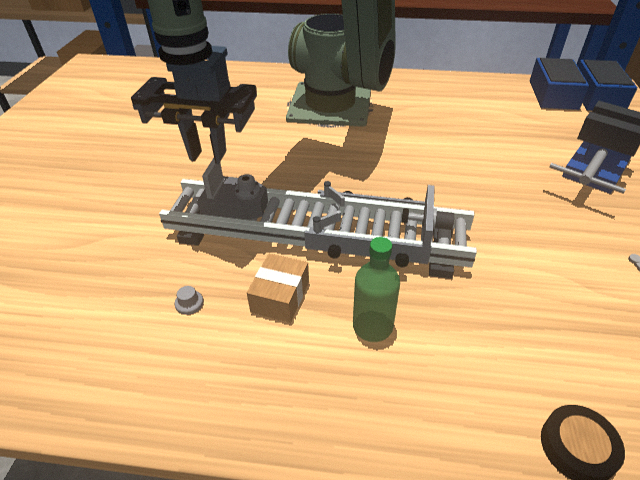

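Run:
```python
from h import *
f=grab_frame("wrist");V=np.array(f["view"])
for p in [(496.4,-152.7,136),(496.4-29.9,-152.7+1.8,136),(496.4+29.9,-152.7-1.8,136),(494.9,-152,151.9),(496+1,-152.7+18,152),(496-1,-152.7-18,152)]:
    q=V[:3,:3]@np.array(p)+V[:3,3]; r=np.hypot(q[0],q[1]); th=np.arctan2(r,q[2]); print(p,f["cx"]+f["fx"]*th*q[0]/r,f["cy"]+f["fy"]*th*q[1]/r)
```

```text
(496.4, -152.7, 136) 323.27635652283243 279.96547181245495
(466.5, -150.89999999999998, 136) 323.0897372518706 326.8225312579421
(526.3, -154.5, 136) 323.43614691459993 227.5562306360645
(494.9, -152, 151.9) 322.3583844367107 294.68703250335057
(497, -134.7, 152) 288.57150532344696 292.79258314210665
(495, -170.7, 152) 358.56626417282325 292.41999741074807
```

```bash
python3 -m creep '[[0.6,0,0,25,0,0,0],[0.6,0,0,25,0,0,0],[0.6,0,0,0,0,0,0]]';python3 -m creep '[[0.6,0,0,0,0,0,0]]'
```

```text
time_s: 2.6
ee_pos: [496.0, -152.9, 103.8]
ee_rot: [-180.0, 0.1, -3.4]
force: [-0.6, -0.2, 0.6]
gripper_width: 36.4
time_s: 2.72
ee_pos: [497.6, -153.3, 105.6]
ee_rot: [180.0, -0.2, -3.4]
force: [0.1, 0.7, -0.1]
gripper_width: 36.6
```

```bash
python3 -m creep '[[0.6,0,0,13,0,0,0],[0.6,0,0,0,0,0,0],[0.6,0,-3,0,0,0,0],[0.6,0,-3,0,0,0,0],[0.6,0,-3,0,0,0,0]]';python3 -m creep '[[0.6,0,-3,0,0,0,0],[0.6,0,-3,0,0,0,0],[0.6,0,-3,0,0,0,0],[0.6,0,-4,0,0,0,0],[0.6,0,-5,0,0,0,0]]'; python3 -m creep '[[0.6,0,-6,0,0,0,0],[0.6,0,-6,0,0,0,0],[0.6,0,-6,0,0,0,0],[0.6,0,-6,0,0,0,0],[0.6,0,-6,0,0,0,0]]'
python3 - <<'E'
from h import *
import cv2
for n in ("wrist","scene"):
    f=grab_frame(n); a=f["frame"][:,:,::-1]
    if n=="scene": a=cv2.resize(a[100:300,130:480],None,fx=2.2,fy=2.2)
    cv2.imwrite(f"pics/{n}2.png",cv2.convertScaleAbs(a,alpha=1.4))
E
```

```text
time_s: 3.35
ee_pos: [497.2, -143.6, 91.2]
ee_rot: [180.0, -0.0, -3.4]
force: [-0.3, -0.5, 0.5]
gripper_width: 36.0
time_s: 3.98
ee_pos: [498.2, -125.6, 91.0]
ee_rot: [180.0, -0.0, -3.4]
force: [0.3, 0.1, 0.3]
gripper_width: 36.1
time_s: 4.6
ee_pos: [500.0, -95.5, 91.0]
ee_rot: [180.0, -0.0, -3.4]
force: [0.1, -0.3, -0.1]
gripper_width: 36.1
```

View pics/wrist2.png

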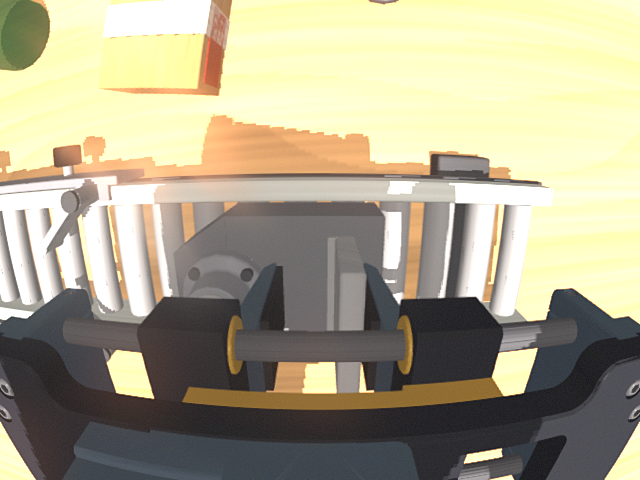

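View pics/scene2.png

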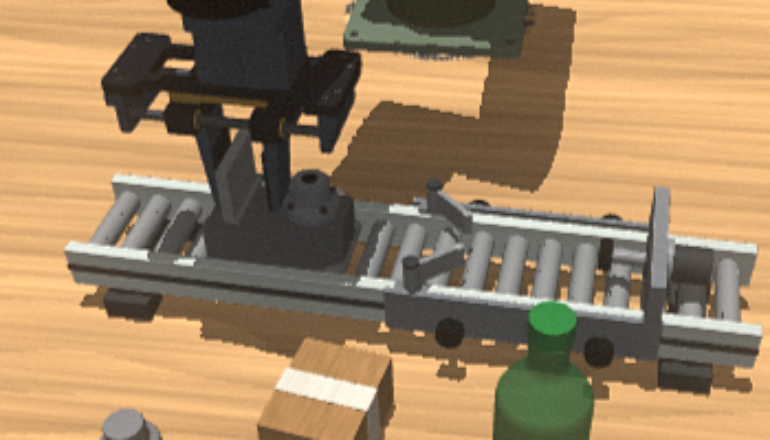

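```bash
python3 -m creep '[[0.6,0,-6,0,0,0,0],[0.6,0,-6,0,0,0,0],[0.6,0,-6,0,0,0,0],[0.6,0,-6,0,0,0,0],[0.6,0,-6,0,0,0,0]]';python3 -m creep '[[0.6,0,-6,0,0,0,0],[0.6,0,-6,0,0,0,0],[0.6,0,-6,0,0,0,0],[0.6,0,-5,0,0,0,0],[0.6,0,-5,0,0,0,0]]';  python3 -m creep '[[0.6,0,-4,0,0,0,0],[0.6,0,-4,0,0,0,0],[0.6,0,-4,0,0,0,0],[0.6,0,-4,0,0,0,0],[0.6,0,-4,0,0,0,0]]';  python3 -m creep '[[0.6,0,-4,0,0,0,0],[0.6,0,-4,0,0,0,0],[0.6,0,-4,0,0,0,0],[0.6,0,-4,0,0,0,0],[0.6,0,-4,0,0,0,0]]'
python3 - <<'E'
from h import *
import cv2
for n in ("scene",):
    f=grab_frame(n); a=f["frame"][:,:,::-1]
    if n=="scene": a=cv2.resize(a[100:300,130:480],None,fx=2.2,fy=2.2)
    cv2.imwrite(f"pics/{n}3.png",cv2.convertScaleAbs(a,alpha=1.4))
E
```

```text
time_s: 5.32
ee_pos: [501.7, -65.5, 90.9]
ee_rot: [180.0, 0.0, -3.4]
force: [-0.3, 0.1, 0.0]
gripper_width: 36.3
time_s: 5.95
ee_pos: [503.4, -37.7, 91.0]
ee_rot: [180.0, -0.0, -3.4]
force: [0.1, -0.1, -0.1]
gripper_width: 36.7
time_s: 6.58
ee_pos: [504.6, -17.8, 90.9]
ee_rot: [180.0, -0.0, -3.4]
force: [-0.2, 0.0, 0.3]
gripper_width: 36.6
time_s: 7.2
ee_pos: [505.8, 1.9, 90.9]
ee_rot: [180.0, -0.0, -3.4]
force: [-0.3, -1.7, 0.2]
gripper_width: 36.6
```

View pics/scene3.png

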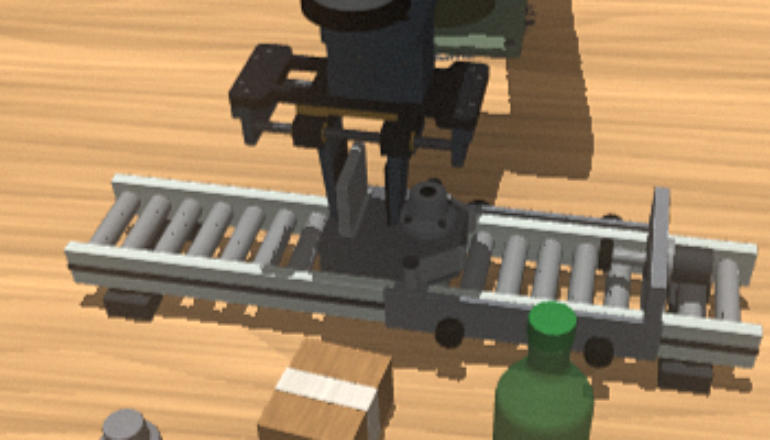

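```bash
for i in 1; do python3 -m creep '[[0.6,0,-4,0,0,0,0],[0.6,0,-4,0,0,0,0],[0.6,0,-4,0,0,0,0],[0.6,0,-4,0,0,0,0],[0.6,0,-4,0,0,0,0]]';python3 -m creep '[[0.6,0,-4,0,0,0,0],[0.6,0,-4,0,0,0,0],[0.6,0,-4,0,0,0,0],[0.6,0,-4,0,0,0,0],[0.6,0,-4,0,0,0,0]]';  python3 -m creep '[[0.6,0,-4,0,0,0,0],[0.6,0,-4,0,0,0,0],[0.6,0,-4,0,0,0,0],[0.6,0,-4,0,0,0,0],[0.6,0,-4,0,0,0,0]]';  python3 -m creep '[[0.6,0,-4,0,0,0,0],[0.6,0,-4,0,0,0,0],[0.6,0,-4,0,0,0,0],[0.6,0,-4,0,0,0,0],[0.6,0,-4,0,0,0,0]]'; done
python3 - <<'E'
from h import *
import cv2
for n in ("scene","wrist"):
    f=grab_frame(n); a=f["frame"][:,:,::-1]
    if n=="scene": a=cv2.resize(a[100:300,130:480],None,fx=2.2,fy=2.2)
    cv2.imwrite(f"pics/{n}4.png",cv2.convertScaleAbs(a,alpha=1.4))
E
```

```text
time_s: 7.88
ee_pos: [507.0, 22.2, 90.9]
ee_rot: [-180.0, -0.0, -3.4]
force: [-0.6, -2.1, 0.4]
gripper_width: 36.4
time_s: 8.5
ee_pos: [508.2, 42.2, 90.9]
ee_rot: [-180.0, -0.0, -3.4]
force: [0.1, -1.8, -0.3]
gripper_width: 36.7
time_s: 9.12
ee_pos: [509.4, 62.1, 90.9]
ee_rot: [180.0, -0.0, -3.4]
force: [0.7, -1.9, -0.7]
gripper_width: 36.4
time_s: 9.75
ee_pos: [510.6, 82.0, 90.9]
ee_rot: [180.0, -0.0, -3.4]
force: [0.9, -1.7, 0.4]
gripper_width: 36.3
```

View pics/scene4.png

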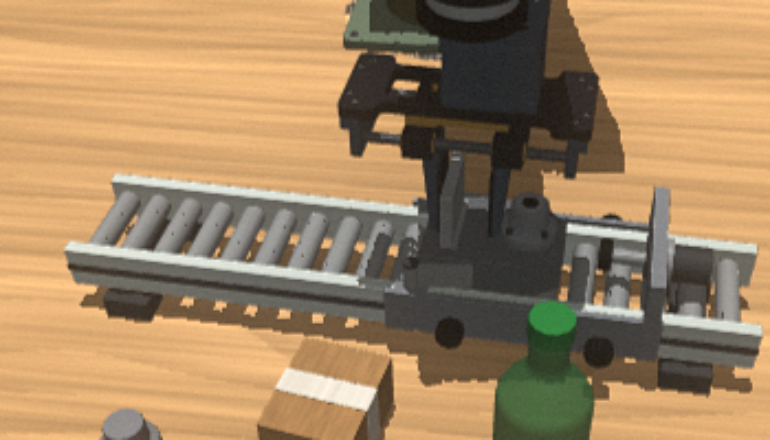

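View pics/wrist4.png

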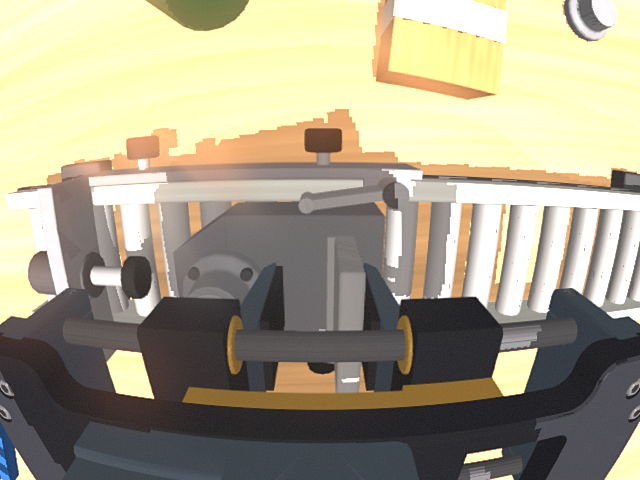

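```bash
python3 -m creep '[[0.6,0,-4,0,0,0,0],[0.6,0,-4,0,0,0,0],[0.6,0,-4,0,0,0,0],[0.6,0,-3,0,0,0,0],[0.6,0,-3,0,0,0,0]]';python3 -m creep '[[0.6,0,-2,0,0,0,0],[0.6,0,-2,0,0,0,0],[0.6,0,-2,0,0,0,0],[0.6,0,-2,0,0,0,0],[0.6,0,-2,0,0,0,0]]';python3 -m creep '[[0.6,0,-2,0,0,0,0],[0.6,0,-1,0,0,0,0]]'
```

```text
time_s: 10.48
ee_pos: [511.5, 99.9, 90.9]
ee_rot: [180.0, 0.0, -3.4]
force: [-0.0, -1.7, -0.2]
gripper_width: 36.2
time_s: 11.1
ee_pos: [512.2, 109.8, 90.9]
ee_rot: [180.0, 0.0, -3.4]
force: [-0.7, -1.3, -0.4]
gripper_width: 36.5
time_s: 11.35
ee_pos: [512.3, 112.2, 90.9]
ee_rot: [179.9, 0.0, -3.4]
force: [-0.3, -4.9, 0.3]
gripper_width: 36.5
```

```bash
python3 -m creep '[[0.6,0,-1,0,0,0,0],[0.6,0,-1,0,0,0,0]]'; python3 -c "
from workcell import state
for i in range(3): print(state()['force'],state()['ee_pos'])"
```

```text
time_s: 11.6
ee_pos: [512.4, 114.1, 90.9]
ee_rot: [179.9, 0.0, -3.4]
force: [-0.4, -5.2, 0.6]
gripper_width: 36.9
[-0.39843252 -5.1861317   0.64801551] [512.3627823  114.09217731  90.87693561]
[-0.39843252 -5.1861317   0.64801551] [512.3627823  114.09217731  90.87693561]
[-0.39843252 -5.1861317   0.64801551] [512.3627823  114.09217731  90.87693561]
```

```bash
python3 -m creep '[[0.6,0,-2,0,0,0,0],[0.6,0,-2,0,0,0,0],[0.6,0,-2,0,0,0,0],[0.6,0,-2,0,0,0,0],[0.6,0,-2,0,0,0,0]]';python3 -m creep '[[0.6,0,-0.5,0,0,0,0],[0.6,0,-0.5,0,0,0,0]]'
python3 - <<'E'
from h import *
import cv2
for n in ("scene","wrist"):
    f=grab_frame(n); a=f["frame"][:,:,::-1]
    if n=="scene": a=cv2.resize(a[100:300,130:480],None,fx=2.2,fy=2.2)
    cv2.imwrite(f"pics/{n}5.png",cv2.convertScaleAbs(a,alpha=1.4))
E
```

```text
time_s: 12.22
ee_pos: [512.9, 123.3, 90.9]
ee_rot: [179.8, 0.0, -3.4]
force: [-0.5, -8.8, 0.4]
gripper_width: 36.3
time_s: 12.48
ee_pos: [513.0, 124.2, 90.9]
ee_rot: [179.8, 0.0, -3.4]
force: [-0.9, -7.9, 0.5]
gripper_width: 36.5
```

View pics/wrist5.png

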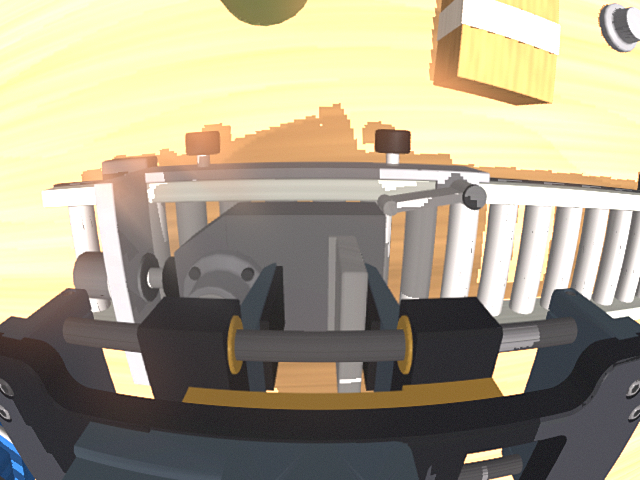

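```bash
python3 -m creep '[[0.6,0,-1,0,0,0,0],[0.6,0,-0.5,0,0,0,0],[0.6,0,-0.5,0,0,0,0],[0.6,0,-0.5,0,0,0,0]]';python3 - <<'E'
from h import *
import cv2
for n in ("wrist",):
    f=grab_frame(n); a=f["frame"][:,:,::-1]
    cv2.imwrite(f"pics/{n}6.png",cv2.convertScaleAbs(a,alpha=1.4))
E
```

```text
time_s: 13.08
ee_pos: [513.1, 126.4, 90.9]
ee_rot: [179.8, 0.0, -3.4]
force: [-1.1, -9.5, 1.3]
gripper_width: 36.3
```

View pics/wrist6.png

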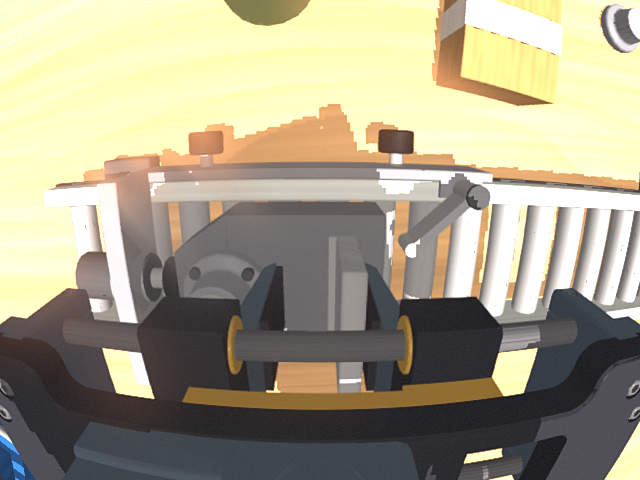

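```bash
python3 -m creep '[[0.6,0,-0.5,0,0,0,0],[0.6,0,0,0,0,0,0],[0.6,0,0,0,0,0,0],[0.6,0,0,0,0,0,0],[0.6,0,0,0,0,0,0]]';python3 - <<'E'
from h import *
import cv2
o=[]
for n in ("wrist","top","scene"):
    f=grab_frame(n); a=f["frame"][:,:,::-1]
    if n=="top": a=cv2.resize(a[230:340,200:360],(640,440),interpolation=cv2.INTER_CUBIC)
    if n=="scene": a=cv2.resize(a[170:280,280:440],(640,440),interpolation=cv2.INTER_CUBIC)
    cv2.imwrite(f"pics/{n}7.png",cv2.convertScaleAbs(a,alpha=1.4))
E
```

```text
time_s: 13.75
ee_pos: [513.1, 126.9, 90.9]
ee_rot: [179.8, 0.0, -3.4]
force: [-0.1, -8.8, 1.2]
gripper_width: 36.3
```

View pics/wrist7.png

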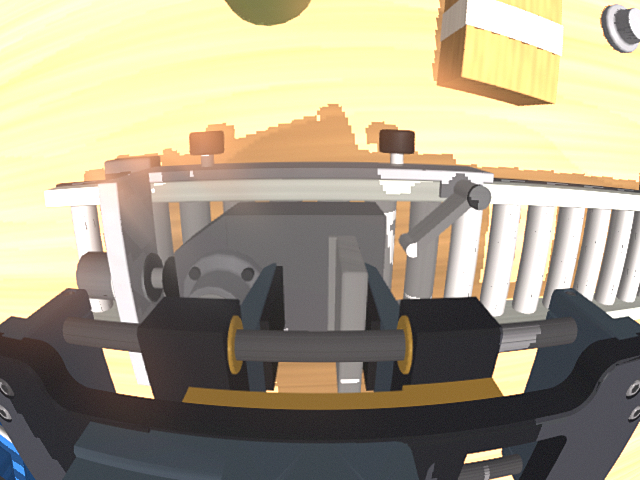

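View pics/top7.png

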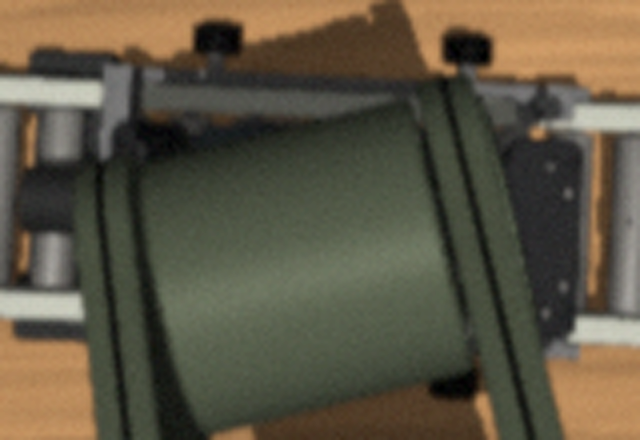

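View pics/scene7.png

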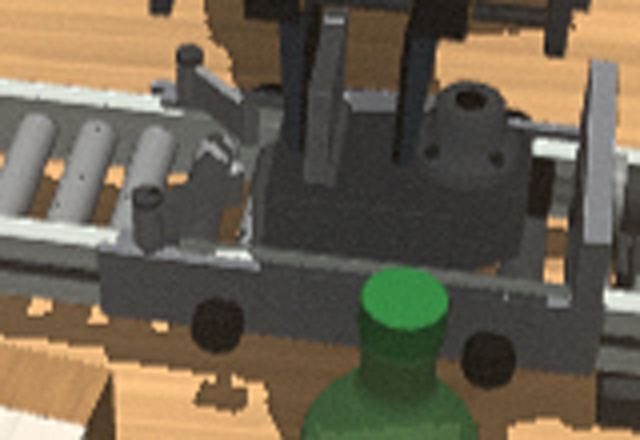

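Run:
```python
from h import *
f=grab_frame("scene")
o=np.array([509.4,53.4,0]);a=np.radians(86.6);d=np.array([np.cos(a),np.sin(a),0]);l=np.array([-d[1],d[0],0])
for s in (1,-1):
  for th in (0,.1,.3,.6):
    b=np.radians(42)-th
    p=o+d*(-8+48*np.cos(b))+l*s*(50-48*np.sin(b))+[0,0,83]
    u,v=proj(f,p);print(s,th,(u-280)*4,(v-170)*4)
```

```text
1 0 256.5508807637425 111.39946873303961
1 0.1 264.536726905832 106.9737835510349
1 0.3 278.0329946657673 96.79995180128458
1 0.6 291.2025519581291 79.13457552854811
-1 0 243.7389169425794 162.67930344216904
-1 0.1 249.30266647141616 168.992345017782
-1 0.3 257.5200748797895 182.6745735432587
-1 0.6 261.8650526800184 204.8829238661549
```

```bash
for k in 1 2 3; do python3 -m creep '[[0.6,0,0.5,0,0,0,0],[0.6,0,0.5,0,0,0,0],[0.6,0,0.5,0,0,0,0],[0.6,0,0.5,0,0,0,0],[0.6,0,0.5,0,0,0,0]]'; done; python3 -m creep '[[0.6,0,0.5,0,0,0,0],[0.6,0,0.5,0,0,0,0]]'
```

```text
time_s: 14.58
ee_pos: [513.0, 124.8, 90.9]
ee_rot: [179.8, 0.0, -3.4]
force: [-0.2, -7.4, 1.5]
gripper_width: 36.3
time_s: 15.2
ee_pos: [512.9, 122.6, 90.9]
ee_rot: [179.9, 0.0, -3.4]
force: [0.3, -6.7, -0.4]
gripper_width: 36.2
time_s: 15.82
ee_pos: [512.8, 120.3, 90.9]
ee_rot: [179.9, 0.0, -3.4]
force: [-0.7, -6.4, 0.7]
gripper_width: 36.8
time_s: 16.08
ee_pos: [512.7, 119.4, 90.9]
ee_rot: [179.9, 0.0, -3.4]
force: [-0.1, -6.0, -0.9]
gripper_width: 36.4
```

```bash
python3 -m creep '[[0.6,0,0.4,0,0,0,0],[0.6,0,0.4,0,0,0,0],[0.6,0,0.4,0,0,0,0],[0.6,0,0.4,0,0,0,0],[0.6,0,0.4,0,0,0,0]]';python3 -m creep '[[0.6,0,0.3,0,0,0,0],[0.6,0,0.3,0,0,0,0],[0.6,0,0.3,0,0,0,0],[0.6,0,0.3,0,0,0,0],[0.6,0,0.3,0,0,0,0]]';python3 -m creep '[[0.6,0,0.3,0,0,0,0],[0.6,0,0.3,0,0,0,0],[0.6,0,0.3,0,0,0,0],[0.6,0,0.3,0,0,0,0],[0.6,0,0.3,0,0,0,0]]'
```

```text
time_s: 16.7
ee_pos: [512.6, 117.6, 90.9]
ee_rot: [179.9, 0.0, -3.4]
force: [-0.9, -4.9, 0.3]
gripper_width: 36.5
time_s: 17.32
ee_pos: [512.5, 116.7, 90.9]
ee_rot: [180.0, 0.0, -3.4]
force: [-0.2, -3.8, 0.4]
gripper_width: 36.6
time_s: 17.95
ee_pos: [512.5, 115.3, 90.9]
ee_rot: [180.0, 0.0, -3.4]
force: [-1.0, -4.1, -0.7]
gripper_width: 36.4
```

```bash
python3 -m creep '[[0.6,0,0.2,0,0,0,0],[0.6,0,0.2,0,0,0,0],[0.6,0,0.2,0,0,0,0],[0.6,0,0.2,0,0,0,0],[0.6,0,0.2,0,0,0,0]]';python3 -m creep '[[0.6,0,0.2,0,0,0,0],[0.6,0,0.2,0,0,0,0],[0.6,0,0.2,0,0,0,0],[0.6,0,0.2,0,0,0,0],[0.6,0,0.2,0,0,0,0]]';python3 - <<'E'
from h import *
import cv2
f=grab_frame("wrist"); cv2.imwrite("pics/wrist8.png",cv2.convertScaleAbs(f["frame"][:,:,::-1],alpha=1.4))
E
```

```text
time_s: 18.58
ee_pos: [512.6, 114.7, 91.0]
ee_rot: [-179.9, -0.0, -3.4]
force: [-0.8, -2.4, 0.4]
gripper_width: 36.5
time_s: 19.2
ee_pos: [512.5, 113.3, 91.0]
ee_rot: [-180.0, -0.0, -3.4]
force: [0.3, -0.2, 0.1]
gripper_width: 36.5
```

View pics/wrist8.png

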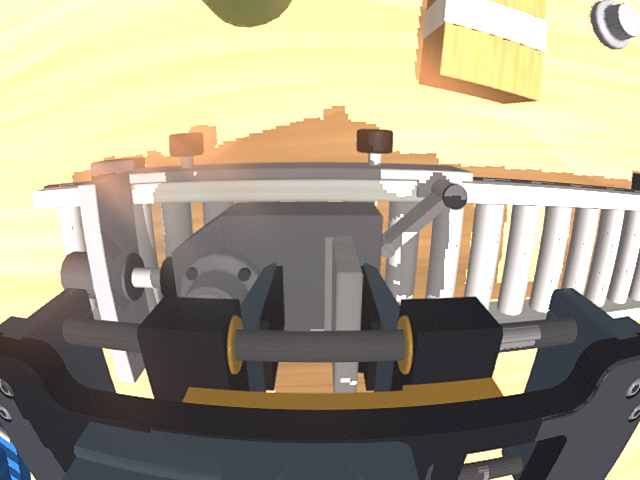

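```bash
python3 -m creep '[[0.6,0,1,0,0,0,0],[0.6,0,2,0,0,0,0],[0.6,0,4,0,0,0,0],[0.6,0,4,0,0,0,0],[0.6,0,0,0,0,0,0]]';python3 - <<'E'
from h import *
import cv2
f=grab_frame("wrist"); cv2.imwrite("pics/wrist9.png",cv2.convertScaleAbs(f["frame"][:,:,::-1],alpha=1.4))
E
```

```text
time_s: 19.88
ee_pos: [511.7, 101.9, 90.9]
ee_rot: [180.0, 0.0, -3.4]
force: [-0.5, -0.4, 0.7]
gripper_width: 36.6
```

View pics/wrist9.png

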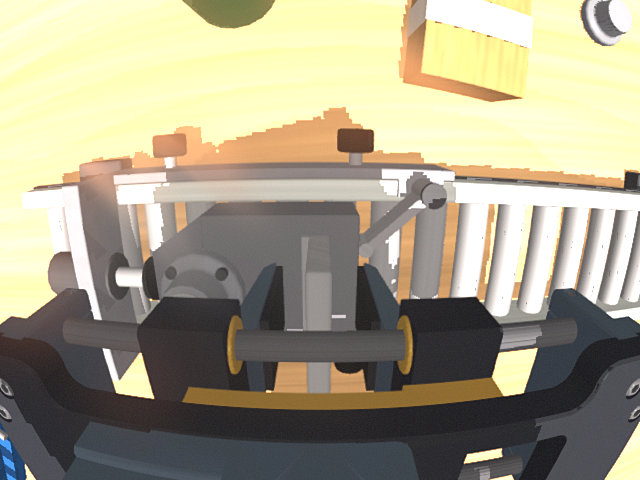

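The plate (columns 303–330) is centred between the fingers and free, and the leaf tip (368,247) sits at the carrier's rear corner. Next I lift straight up.

```bash
python3 -m creep '[[0.6,0,0,-10,0,0,0],[0.6,0,0,-20,0,0,0],[0.6,0,0,-25,0,0,0],[0.6,0,0,-30,0,0,0],[0.6,0,0,-40,0,0,0]]';python3 -m creep '[[0.6,-50,0,0,0,0,0],[0.6,-50,20,0,0,0,0],[0.6,-50,30,0,0,0,0],[0.6,0,50,0,0,0,0],[0.6,0,0,0,0,0,0]]';python3 -m creep '[[0.6,0,0,0,0,0,0],[0.6,0,0,0,0,0,0],[0.6,0,0,0,0,0,0]]';python3 - <<'E'
from h import *
import cv2
o=[]
for n in ("top","scene"):
    f=grab_frame(n); a=f["frame"][:,:,::-1]; cv2.imwrite(f"pics/{n}10raw.png",a)
    if n=="top": a=cv2.resize(a[220:340,175:365],None,fx=4,fy=4,interpolation=cv2.INTER_CUBIC)
    if n=="scene": a=cv2.resize(a[120:340,130:470],None,fx=2.2,fy=2.2,interpolation=cv2.INTER_CUBIC)
    cv2.imwrite(f"pics/{n}10.png",cv2.convertScaleAbs(a,alpha=1.6))
E
```

```text
time_s: 20.55
ee_pos: [511.3, 102.3, 217.1]
ee_rot: [180.0, 0.1, -3.4]
force: [0.9, 0.2, 0.9]
gripper_width: 36.5
time_s: 21.18
ee_pos: [355.6, 9.4, 216.9]
ee_rot: [180.0, -0.1, -3.7]
force: [-0.1, -0.1, 0.1]
gripper_width: 36.7
time_s: 21.55
ee_pos: [356.3, 12.1, 215.8]
ee_rot: [-180.0, 0.0, -3.3]
force: [0.7, -0.1, 0.5]
gripper_width: 36.7
```

View pics/top10.png

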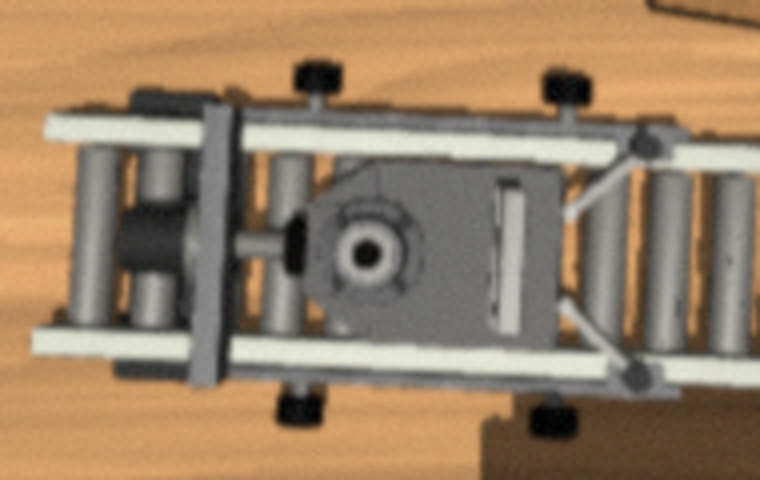

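View pics/scene10.png

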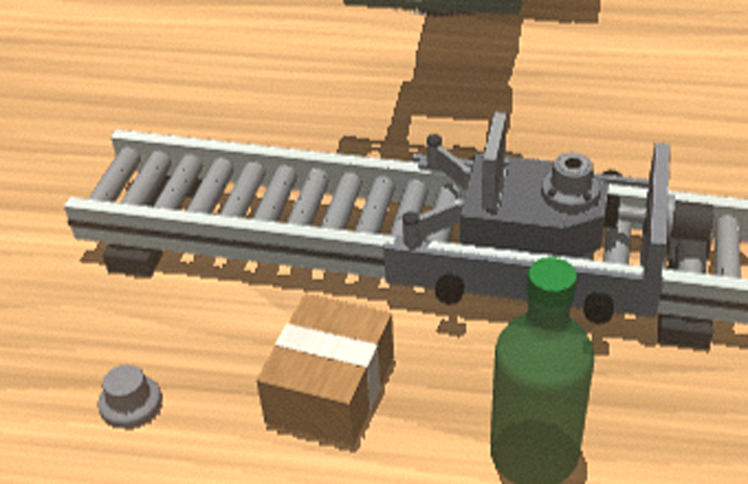

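Run:
```python
from h import *
from workcell import state, job_done
f=grab_frame("top")
o=np.array([509.4,53.4,0]);a=np.radians(86.6);d=np.array([np.cos(a),np.sin(a),0])
print((ray(f,302.6,284.5,136)-o)@d,"rest expected 49;", (ray(f,315.2,284.5,86)-o)@d,"rear, expected 29"); s=state();print(s["time_s"],s["qvel"])
print(job_done())
```

```text
48.69509986889518 rest expected 49; 27.166843227748657 rear, expected 29
21.7 [-0.34865568 -0.12874722  0.20146728 -0.07752501 -0.11743869 -0.03922807]
the job is handed in; nothing more can be done
None
```

The job is handed in at 21.7 s of robot time. My last checks agreed with the task, but `job_done` gave no verdict.

**What I did:** I put the partly open fingers loosely around the push plate, without gripping it. The rear finger pushed the carrier through the gate at 24–48 mm/s. I pressed the buffer in by about 16 mm; wrist force peaked at about 9.5 N. Both leaves then swung shut, which I checked in the wrist and scene views. I eased back at 1.6–4 mm/s until the push force fell to about 0, meaning the gate was holding the carrier. Finally I centred the fingers around the plate, lifted clear and moved away.

**Last checks:**
- **Carrier position:** the plate measured at track x = 48.7 mm, with about 49 mm expected at rest. The rear edge measured 27 mm against about 29 mm expected, within the camera error.
- **Gate and buffer:** both leaf tips lie at the carrier's rear edge and look shut. The nose sits against the buffer pad.
- **Level and released:** the carrier looks level on its rollers, and the robot touches nothing.
- **Other things on the bench:** the bottle, carton and spare housing look unmoved in the picture; I did not measure them again.

I could not read the leaf contact force, leaf angles or buffer stroke directly, so those rest on the images and the wrist force. No check failed.

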